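# Set the board fixture's screw stop to a gauge, taking up the slack

### The job

Set the sliding stop of the board fixture to the longer of the two steel gauges. Its screw has slack, so first wind the stop out until the gap is a good 8 mm wider than the gauge, stand the gauge flat and square in the middle of the gap near the fence and let go of it, then wind the stop in with the knob, from the open side only, until it holds the gauge against the fence: snug but light, about 10 N, never over 25 N. Leave the knob there, with the slack taken up, and leave the other things on the bench alone.

Things in the scene. Friction and masses are not known exactly. Their poses are not given: they have to be found in the camera images.
- fixture: fixed board fixture: dark steel bed 120 x 340 x 12 mm with a grey gearbox. Origin at table level; the bed spans x -60..60 mm and y -210..130 mm of its frame, z up. Its +y axis is the closing direction of the stop. Fence and stop stand on the bed (top at z = 12 mm). The gearbox, 60 x 60 mm, top at z = 45 mm, is centred at (0, -155) mm.
- fence: fixed aluminium fence bar on the bed, 90 mm along x, 16 mm thick, 26 mm high. Origin on its working face, at bed level, at (0, 70, 12) mm in the fixture's frame; the face looks to -y, towards the stop. Same axes as the fixture.
- stop: sliding aluminium stop on the bed, 90 mm along x, 20 mm thick, 26 mm high, with a fork behind it round the nut. Origin on its working face (looks to +y, to the fence) at bed level; axes as the fixture's, x = 0, z = 12 mm there. Gap = 70 mm minus its y in the fixture's frame: 52 to 58 mm at the start, 43 to 80 mm possible. It slides with about 2.5 N of drag.
- nut: brass nut block, 34 x 16 x 20 mm, in the fork of the stop; origin at its centre. It has 4 mm of play in the fork: in the stop's frame at y = -28 mm it drives the stop inwards, at -32 mm outwards, between them it drives nothing. It moves with the knob only, 6 mm per rad.
- knob (a joint): knob angle, rad; grows clockwise seen from above, which closes the stop (anticlockwise opens). 6 mm of travel per rad, but after a reversal the first 4 mm (0.67 rad) move only the nut. About 0.1 N m of friction; it stays where it is left. Each 10 N of the stop's push adds 0.06 N m. At 0 its flats are square with the fixture's x and y.
- knob_grip (a point): point on the axis of the square black plastic knob on the gearbox, at the height to grip, 71 mm above the table. The knob is 26 x 26 mm, 30 mm high, its top at 83 mm, underside at 53 mm above the table, gearbox top at 45 mm. Axes: z up, x and y normal to its flats; it turns with the knob.
- gauge: the longer steel gauge, loose, 0.2 to 0.4 kg: a bar 60 mm long (its y axis), 30 mm wide, 22 mm high, with a grip rib on top 12 mm wide (x), 38 mm long, 22 mm high; 44 mm high in all. Origin at the centre of its underside, z up. Stiff: after touch the push rises by some 250 N per rad of knob.
- short_gauge: the shorter steel gauge, same shape but only 42 mm long; not needed, to be left alone.
- wash_bottle: clear wash bottle, 54 mm wide, 130 mm high; leave alone. Origin at the underside.
- solvent_jar: blue jar with steel cap, 60 mm wide, 85 mm high; leave alone. Origin at the underside.
- driver: screwdriver lying on the bench, 170 mm long along its x; leave alone.
- tape: roll of paper tape lying flat, 80 mm wide, 20 mm high; leave alone.
- brush: small brush lying on the bench, 160 mm long along its x; leave alone.
Mind the look-alikes: they are no part of the job. What is shaped like the gauge but green or yellow is not meant.

How it is judged:
On the way, in this order (a step that is already met when the one before it is completed fails the run):
1. the stop is wound out: the gap is at least 66 mm, 6 mm more than the gauge (y of stop in the frame of fixture below 0.004 m), for 0.2 s.
2. the gauge stands flat and square in the gap, let go (y of gauge in the frame of fixture between 0.018 and 0.045 m and x of gauge in the frame of fixture between -0.02 and 0.02 m and z of gauge in the frame of fixture below 0.015 m and angle between gauge's own z axis and vertical below 0.08 rad and angle between the y axis of gauge and the y axis of fixture, either way round below 0.15 rad and contact force between the fingers and gauge below 0.2 N and contact force between stop and gauge below 3 N), for 0.2 s.
At the end, for the whole second after the job is handed in: the gauge stands flat (0.08 rad) and square (0.05 rad) within 20 mm of the middle of the gap, held between stop and fence with 4 to 25 N on each face; the nut bears on the closing side of its play (within 1 mm); knob and gauge at rest (contact force between each of stop, fence and gauge above 4 N and y of nut in the frame of stop above -0.029 m and x of gauge in the frame of fixture between -0.02 and 0.02 m and z of gauge in the frame of fixture below 0.015 m and angle between gauge's own z axis and vertical below 0.08 rad and angle between the y axis of gauge and the y axis of fixture, either way round below 0.05 rad and velocity of joint knob between -0.05 and 0.05 rad/s and linear speed of gauge below 0.01 m/s); the robot touches nothing.
It fails at once if the stop presses on the gauge with more than 25 N (contact force between stop and gauge above 25 N).
It fails at once if a bystander is moved more than 20 mm (distance of any of short_gauge, wash_bottle, solvent_jar, driver, tape, brush from where it was at the start of the episode above 0.02 m).
It also fails if it takes over 72 s, if anything falls off the work surface, if the arm or the gripper's body presses on something with over 40 N, if the wrist force passes 120 N, or if a joint passes its speed limit or range.

### The arm

A 6-joint arm with a two-finger parallel gripper is mounted at the origin on the work surface. World frame = base frame: x ahead of the robot, y to its left, z up, the work surface at z = 0. Lengths are in m, angles in rad, forces in N, time in s.
With the tool pointing down it reaches from about 0.4 to 0.925 m from the base axis. Payload 3.4 kg.
Tool frame: the origin (TCP) lies on the centre line of the jaws, within the pads' length; the fingertips stand 11 mm ahead of it and the grasp point (between the pads) lies 8 mm behind it (bot.finger_overhang is the distance from the TCP to the fingertips, in m); z points along the fingers, y is the line along which they close (so a half turn about z gives the same grasp; the last joint's range is limited). The gripper opens to 85 mm and grips with 20 to 120 N. Pads are 22 mm wide; open, the fingers measure 114 mm over their backs; the gripper's body (76 mm by 85 mm) begins 54 mm behind the grasp point. The pads swing forward as they close: fully open they stand 13 mm farther back than shut.
Start: joints at [1.123, 0.307, 1.506, -0, 1.328, -0.073], TCP at [0.211, 0.535, 0.242] pointing down, gripper open.
Joint ranges: [-3.12, 3.12], [-1.05, 2.28], [0.14, 2.33], [-1.42, 4.57], [0.1, 2.73], [-2.68, 2.68]. Speed limits (rad/s): [2.57, 2.57, 3.14, 3.14, 3.14, 3.14].

### API

Orientations are given as a rotation vector (axis times angle).
In Python, from station import state, optics, workorder, bot gives the robot as it stands. The module is installed in compiled form; this text tells all that it offers.
- The arm moves only by the tool servo_tool, never from a script. Its argument "increments" is text: rows parted by semicolons, each of 7 numbers parted by spaces: the shift along the tool's x, y, z in cm, then the turn, a rotation vector about the tool's x, y, z in rad, then the finger opening in cm, from 0 to 8.54. In form: tx ty tz rx ry rz hand; .... A call has 1 to 5 rows; each row is the pose to reach, as a shift and turn from the pose commanded when the call began, along the tool's axes at that moment; what a row does not reach only later rows make up. A row lasts 1/10 s, in which the tool goes at most 50 mm and 8.59 degrees, less where a joint would pass 70% of its speed; a pose out of reach is approached as far as the arm can. A call with a gripper value outside its range is refused whole. The fingers move at their own pace and stop on an object; the grip force is fixed at half the most. Time passes only in rows, so rows that repeat a pose let the fingers close. It gives the time, the measured TCP pose, the force, the opening and the grip force at its end, in the units of the state.
- state(): the state, without advancing time (a new reading comes with each control period).
- optics.read_camera(name): name is "scene" or "side" or "wrist"; returns (picture, depth): 420x560x3 uint8, red, green, blue; 420x560 float32, m along the optical axis (not along the pixel's ray), 0 where there is no reading.
- optics.camera_model(name): a dict with "fovy" (degrees; the focal length in pixels is half the picture's height over the tangent of half this angle, whatever the lens; pixels are square), "cx", "cy" (the principal point, pixels), "rvec" (rotation vector, rad) and "tvec" (3), from world to camera coordinates, as OpenCV has them. Camera axes: x right, y down, z forward; pixel columns grow to the right and rows downward; lengths in m; the calibration is good to about 2 mm. A picture is of the moment at which its call begins: read the wrist's pose just before it. camera_model takes no time and is no camera call; for the wrist camera it gives the pose at the moment of the call.
- workorder.sign_off(): hands the job in; it is judged then, once.
The state is a dict: "clock": time; "q": joint angles; "joint_velocities": joint speeds; "joint_efforts": joint torques, N m; "tool_pos": TCP position; "eef_rot": TCP orientation; "force": force on the tool from outside, world axes, zero at the start; "moment": the same for the moment, N m; "opening": opening from 0.0 (shut) to 1.0 (fully open); "gripper_force": force on a finger pad.
Only numpy, scipy, OpenCV 4.12 (cv2) and the standard library are available. Lean on these libraries where they do the work, as an engineer would, in place of code of your own. Each camera call takes 0.05 s, during which the arm holds its last target. There are 200 camera calls.

## Working session

There is one attempt and no reset: what is moved stays moved. The work goes in short steps, Python scripts to look and compute and a tool call to move; the robot and the scene stay as the last step left them, time stands still between calls to the robot, and variables do not carry over. Pictures are saved under pics/ and viewed, at most 10 in all, crops included, and the job is handed in when it is done.

Besides the shell and the picture viewer there is one more tool, called after "Emit:" as name(argument=value, ...) on one line, values as JSON. servo_tool: Moves the arm, as the interface text tells. Its arguments: {"type":"object","properties":{"increments":{"type":"string"}},"required":["increments"]}

```bash
mkdir -p pics; cat > h.py <<'E'
import numpy as np, cv2
from station import state, optics, workorder, bot
def cam(n):
    m=optics.camera_model(n); R=cv2.Rodrigues(np.array(m["rvec"],float))[0]; t=np.array(m["tvec"],float)
    return 210/np.tan(np.radians(m["fovy"])/2),m["cx"],m["cy"],R,t
def cloud(d,c):
    f,cx,cy,R,t=c; v,u=np.mgrid[:d.shape[0],:d.shape[1]]
    p=np.stack([(u-cx)/f*d,(v-cy)/f*d,d],-1); return (p-t)@R
def ray(u,v,z,c):
    f,cx,cy,R,t=c; o=-R.T@t; r=R.T@np.array([(u-cx)/f,(v-cy)/f,1]); return o+r*(z-o[2])/r[2]
def proj(P,c):
    f,cx,cy,R,t=c; q=np.asarray(P)@R.T+t; return q[...,:2]/q[...,2:]*f+[cx,cy]
E
python3 - <<'E'
from h import *
s=state();print({k:np.round(v,3) for k,v in s.items()},bot.finger_overhang)
ims=[]
for n in("scene","side"):
    c=cam(n);im,d=optics.read_camera(n);np.savez(f"{n}0.npz",im=im,d=d);print(n,c[0],-c[3].T@c[4]);cv2.imwrite(f"pics/{n}0.png",im[...,::-1])
E
```

```text
{'clock': np.float64(0.0), 'q': array([ 1.123,  0.308,  1.508,  0.   ,  1.328, -0.073]), 'joint_velocities': array([-0.001,  0.   ,  0.   ,  0.001, -0.001, -0.   ]), 'joint_efforts': array([-4.0000e-03, -4.5757e+01, -2.5192e+01, -0.0000e+00,  1.3000e-02,
        0.0000e+00]), 'tool_pos': array([0.21 , 0.534, 0.241]), 'eef_rot': array([-5.850e-01, -3.086e+00,  3.000e-03]), 'force': array([-0.366, -0.2  , -0.207]), 'moment': array([-0.006,  0.   ,  0.001]), 'gripper_force': np.float64(0.0), 'opening': np.float64(0.997)} 0.011
scene 533.8264318771741 [ 0.89582463 -0.56131302  1.16719412]
side 517.767779682075 [ 0.05789262 -0.77777096  1.22043846]
```

View pics/scene0.png

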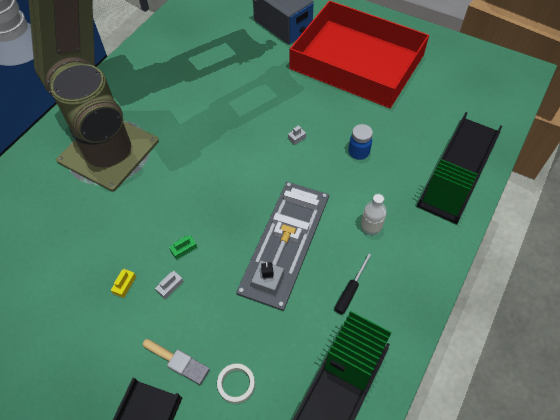

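View pics/side0.png

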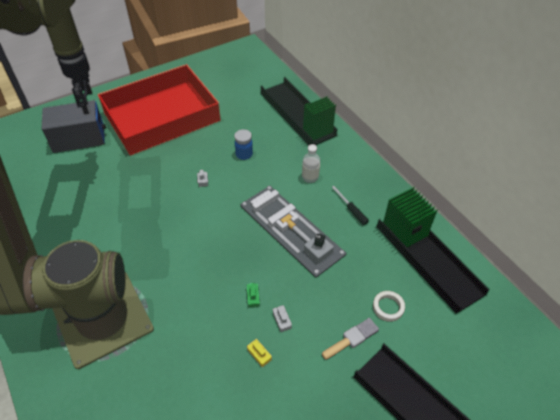

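The scene view shows the long steel gauge at about (168,284) and the short one at (297,133). The fixture spans (289,183) to (281,306), with the knob at (267,270). In the side view the long gauge is at (282,318), the fixture near (293,230) and the knob at (320,240).

```bash
cat >> h.py <<'E'
def blob(im,uv):
    hsv=cv2.cvtColor(im,cv2.COLOR_RGB2HSV); g=cv2.inRange(hsv,(65,90,20),(90,255,255))
    n,l=cv2.connectedComponents(cv2.bitwise_not(g),connectivity=4); return l==l[uv[1],uv[0]]
def rect(xy):
    (c,(w,h),a)=cv2.minAreaRect(np.float32(xy)*1000); 
    if w<h: w,h,a=h,w,a+90
    return np.array(c)/1000,w,h,np.radians(a)
E
python3 - <<'E'
from h import *
S={"scene":dict(gauge=(168,284),short=(297,135),fix=(283,253),green=(183,246)),"side":dict(gauge=(282,318),short=(202,178),fix=(300,240),green=(253,295))}
for n in S:
    z=np.load(n+"0.npz");im,d=z["im"],z["d"];c=cam(n);P=cloud(d,c)
    for k,uv in S[n].items():
        m=blob(im,uv);q=P[m]
        print(n,k,m.sum(),"z pct",np.round(np.percentile(q[:,2],[2,10,50,90,98]),4))
        zt=dict(fix=.012).get(k,.022)
        v,u=np.nonzero(m); r=np.array([ray(a,b,zt,c) for a,b in zip(u,v)])
        print("  ray rect",[np.round(x,4) for x in rect(r[:,:2])])
        for lo,hi in((.006,.016),(.016,.03),(.03,.06),(.06,.1)):
            w=q[(q[:,2]>lo)&(q[:,2]<hi)]
            if len(w)>8: print("  cloud",lo,hi,len(w),[np.round(x,4) for x in rect(w[:,:2])],np.round(np.median(w,0),4))
E
```

```text
scene gauge 444 z pct [-0.0009  0.0045  0.0215  0.0434  0.0463]
  ray rect [array([ 0.3982, -0.249 ]), np.float64(64.3347), np.float64(41.994), np.float64(1.4037)]
  cloud 0.006 0.016 52 [array([ 0.4066, -0.2553]), np.float64(63.7686), np.float64(24.5273), np.float64(0.9655)] [ 0.4083 -0.2561  0.012 ]
  cloud 0.016 0.03 211 [array([ 0.3967, -0.2485]), np.float64(60.1371), np.float64(32.1442), np.float64(1.3598)] [ 0.4019 -0.2541  0.0213]
  cloud 0.03 0.06 123 [array([ 0.3961, -0.2479]), np.float64(38.5135), np.float64(14.7722), np.float64(1.3053)] [ 0.3977 -0.2484  0.0413]
scene short 235 z pct [-0.0023  0.0039  0.0204  0.041   0.0475]
  ray rect [array([0.438 , 0.2943]), np.float64(53.8274), np.float64(50.5935), np.float64(1.1865)]
  cloud 0.006 0.016 46 [array([0.4437, 0.2884]), np.float64(48.0036), np.float64(25.2526), np.float64(0.6344)] [0.4443 0.284  0.0102]
  cloud 0.016 0.03 105 [array([0.4376, 0.2968]), np.float64(39.9187), np.float64(32.3246), np.float64(1.1439)] [0.4407 0.2903 0.0218]
  cloud 0.03 0.06 47 [array([0.4367, 0.2972]), np.float64(21.3656), np.float64(16.154), n
[... 3356 characters left out ...]
[-0.0055 -0.0034  0.      0.0039  0.084 ]
  ray rect [array([0.372 , 0.0674]), np.float64(1702.4454), np.float64(1232.4862), np.float64(1.5517)]
  cloud 0.006 0.016 1569 [array([0.3789, 0.0749]), np.float64(1711.4114), np.float64(1213.4033), np.float64(1.5694)] [0.5637 0.1434 0.0069]
  cloud 0.016 0.03 376 [array([0.5804, 0.1276]), np.float64(1192.0155), np.float64(699.8106), np.float64(1.5638)] [ 0.7777 -0.1506  0.0224]
  cloud 0.03 0.06 863 [array([0.6746, 0.1074]), np.float64(1471.116), np.float64(783.2402), np.float64(1.8988)] [ 0.8264 -0.1927  0.0395]
  cloud 0.06 0.1 666 [array([0.6118, 0.3229]), np.float64(1237.7496), np.float64(410.5034), np.float64(2.2498)] [ 0.8274 -0.159   0.0791]
```

```bash
cat >> h.py <<'E'
PSI=0.161; YD=np.array([-np.sin(PSI),np.cos(PSI)]); XD=np.array([np.cos(PSI),np.sin(PSI)])
O=np.array([0.5747,-0.0105])+0.040*YD
def fx(p): q=np.asarray(p)[...,:2]-O; return np.stack([q@XD,q@YD],-1)*1000
def wf(x,y): return O+(x*XD+y*YD)/1000
E
python3 - <<'E'
from h import *
print("O",O,"knob",wf(0,-155),"place",wf(0,37))
for n in("scene","side"):
    z=np.load(n+"0.npz");im,d=z["im"],z["d"];c=cam(n);P=cloud(d,c);F=fx(P)
    m=(abs(F[...,0])<60)&(F[...,1]>-215)&(F[...,1]<135)
    a=m&(P[...,2]>.032)&(P[...,2]<.044)&(abs(F[...,0])<47)
    h,e=np.histogram(F[a][:,1],np.arange(-190,100,4)); print(n,[(int(x),int(k)) for x,k in zip(e,h) if k])
    k=m&(P[...,2]>.072)&(abs(F[...,0])<30); print("knob",rect(F[k]), np.median(P[k][:,2]))
    br=cv2.inRange(cv2.cvtColor(im,cv2.COLOR_RGB2HSV),(12,120,80),(30,255,255))>0
    b=m&br&(F[...,1]>-100); print("nut",np.round(np.percentile(F[b],[1,50,99],axis=0).T,1),np.percentile(P[b][:,2],[5,50,95]))
    hgt=np.zeros((600,400,3),np.uint8)
    # rectified top view at z=.038
    g=np.mgrid[-60:60:.5,-215:135:.5]; W=np.stack([*(O[:,None,None]+(g[0]*XD[:,None,None]+g[1]*YD[:,None,None])/1000),np.full(g[0].shape,.038)],-1)
    q=proj(W,c).astype(np.float32); r=cv2.remap(im,q[...,0],q[...,1],cv2.INTER_CUBIC); cv2.imwrite(f"pics/r_{n}.png",r[...,::-1])
a=[cv2.imread(f"pics/r_{n}.png") for n in("scene","side")]; cv2.imwrite("pics/r.png",np.vstack(a))
E
```

```text
O [0.56828779 0.0289827 ] knob [ 0.59313512 -0.12401276] place [0.56235649 0.0655042 ]
scene [(-186, 56), (-182, 21), (-178, 17), (-174, 18), (-170, 17), (-166, 24), (-162, 10), (-158, 14), (-154, 8), (-150, 13), (-146, 13), (-142, 7), (-138, 10), (-134, 11), (-130, 14), (-126, 6), (-122, 1), (-114, 1), (-102, 1), (-98, 1), (-82, 1), (-70, 1), (-54, 1), (-50, 2), (-46, 6), (-42, 4), (-38, 14), (-34, 19), (-30, 22), (-26, 34), (-22, 26), (-18, 20), (-14, 20), (-10, 17), (-6, 68), (-2, 53), (2, 49), (6, 52), (10, 49), (14, 13), (66, 14), (70, 55), (74, 44), (78, 38), (82, 49), (86, 13)]
knob (array([  -0.20605225, -154.90610937]), 26954.5078125, 26117.4453125, np.float64(2.0848786291329335)) 0.08183401897780415
nut [[-16.6   0.8  16. ]
 [-48.8 -24.1  -8. ]] [0.02633778 0.03245287 0.03628541]
side [(-190, 1), (-186, 42), (-182, 13), (-178, 11), (-174, 9), (-170, 13), (-166, 11), (-162, 10), (-158, 4), (-154, 7), (-150, 5), (-146, 4), (-142, 9), (-138, 7), (-134, 4), (-130, 8), (-126, 2), (-118, 1), (-110, 1), (-106, 1), (-86, 1), (-78, 1), (-70, 1), (-66, 2), (-58, 1), (-54, 1), (-50, 4), (-46, 2), (-42, 4), (-38, 16), (-34, 13), (-30, 9), (-26, 20), (-22, 12), (-18, 21), (-14, 15), (-10, 20), (-6, 40), (-2, 29), (2, 31), (6, 34), (10, 35), (14, 6), (66, 13), (70, 40), (74, 31), (78, 35), (82, 20), (86, 8), (90, 1)]
knob (array([-1.12962402e-01, -1.55438344e+02]), 27168.923828125, 27134.87109375, np.float64(0.3511263048447466)) 0.08121439638322937
nut [[-13.2  -1.   12.9]
 [-47.6 -24.3 -11.3]] [0.02731727 0.03268815 0.03763395]
```

View pics/r.png

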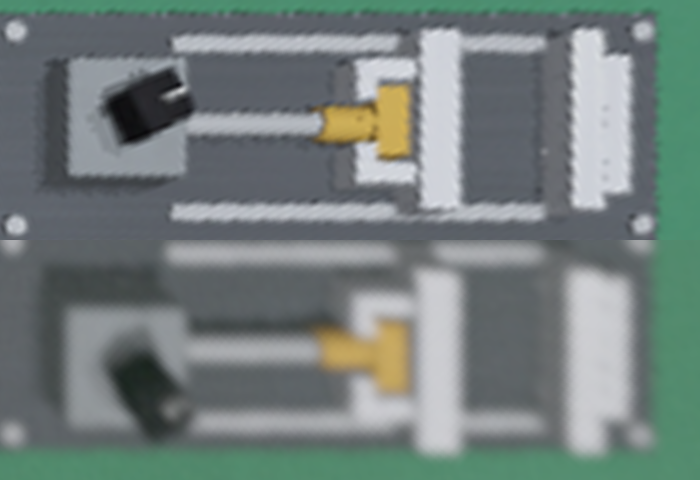

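The rectified view (2 px/mm) shows the stop face at column ~462 (y≈16 mm) and the fence face at ~570 (y≈70), so the gap is about 54 mm. The nut sits at about -33 mm behind the stop face, on the opening side of its play.

```bash
cat >> h.py <<'E'
from scipy.spatial.transform import Rotation as Ro
def pose():
    s=state(); return np.array(s["tool_pos"]),Ro.from_rotvec(s["eef_rot"])
def down(phi): # tool z down, tool y along world angle phi
    y=np.array([np.cos(phi),np.sin(phi),0]); z=np.array([0,0,-1.]); return Ro.from_matrix(np.stack([np.cross(y,z),y,z],1))
def plan(p1,phi,hand,n,p0=None,R0=None):
    if p0 is None: p0,R0=pose()
    R1=down(phi); w=(R0.inv()*R1).as_rotvec(); done=0
    while done<n:
        k0=done; pb=p0+(np.array(p1)-p0)*k0/n; Rb=R0*Ro.from_rotvec(w*k0/n); out=[]
        for i in range(k0+1,min(k0+5,n)+1):
            p=p0+(np.array(p1)-p0)*i/n; R=R0*Ro.from_rotvec(w*i/n)
            t=Rb.inv().apply(p-pb)*100; r=(Rb.inv()*R).as_rotvec()
            out.append(" ".join(f"{v:.2f}" for v in t)+" "+" ".join(f"{v:.3f}" for v in r)+f" {hand}")
        print("; ".join(out)); done=min(k0+5,n)
    return np.array(p1),R1
E
python3 - <<'E'
from h import *
p=wf(0,-155)
p0=np.array([.2105,.5345,.2415])
plan([p[0],p[1],.20],-0.97,8.5,17)
E
```

```text
-3.51 -2.78 0.25 -0.000 0.000 0.127 8.5; -7.03 -5.56 0.50 -0.000 0.000 0.255 8.5; -10.54 -8.34 0.75 -0.000 0.000 0.382 8.5; -14.06 -11.12 0.99 -0.000 0.000 0.510 8.5; -17.57 -13.90 1.24 -0.000 0.001 0.637 8.5
-4.48 -0.14 0.25 -0.000 0.000 0.127 8.5; -8.96 -0.29 0.49 -0.000 0.000 0.255 8.5; -13.44 -0.43 0.74 -0.000 0.000 0.382 8.5; -17.91 -0.58 0.98 -0.000 0.000 0.510 8.5; -22.39 -0.72 1.23 -0.000 0.001 0.637 8.5
-3.69 2.55 0.24 -0.000 0.000 0.127 8.5; -7.37 5.10 0.49 -0.000 0.000 0.255 8.5; -11.06 7.64 0.73 -0.000 0.000 0.382 8.5; -14.74 10.19 0.97 -0.000 0.000 0.510 8.5; -18.43 12.74 1.22 -0.000 0.001 0.637 8.5
-1.45 4.24 0.24 -0.000 0.000 0.127 8.5; -2.90 8.48 0.49 -0.000 0.000 0.255 8.5
```

Emit:
servo_tool(increments="-3.5 -2.8 0 0 0 0.127 8.5; -7.0 -5.6 0 0 0 0.255 8.5; -10.5 -8.3 0 0 0 0.382 8.5; -14.1 -11.1 0 0 0 0.51 8.5; -17.6 -13.9 0 0 0 0.637 8.5")

```text
clock: 0.6
tool_pos: [0.3238, 0.3396, 0.242]
eef_rot: [1.529, 2.745, -0.001]
force: [0.3, -0.5, -0.1]
opening: 0.999
gripper_force: 0.0
```

Emit:
servo_tool(increments="-4.5 -0.1 0.2 0 0 0.127 8.5; -9.0 -0.3 0.5 0 0 0.255 8.5; -13.4 -0.4 0.7 0 0 0.382 8.5; -17.9 -0.6 1 0 0 0.51 8.5; -22.4 -0.7 1.2 0 0 0.637 8.5")

```text
clock: 1.1
tool_pos: [0.4364, 0.1459, 0.2299]
eef_rot: [-2.312, -2.127, 0.001]
force: [0.7, 0.9, 0.2]
opening: 0.991
gripper_force: 0.0
```

Emit:
servo_tool(increments="-3.7 2.5 0.2 0 0 0.127 8.5; -7.4 5.1 0.5 0 0 0.255 8.5; -11.1 7.6 0.7 0 0 0.382 8.5; -14.7 10.2 1 0 0 0.51 8.5; -18.4 12.7 1.2 0 0 0.637 8.5")

```text
clock: 1.6
tool_pos: [0.5489, -0.0474, 0.2177]
eef_rot: [-2.861, -1.295, 0.001]
force: [0.1, 0.9, 0.9]
opening: 0.994
gripper_force: 0.0
```

Emit:
servo_tool(increments="-1.4 4.2 0.2 0 0 0.127 8.5; -2.9 8.5 0.5 0 0 0.255 8.5; -2.9 8.5 0.5 0 0 0.255 8.5; -2.9 8.5 0.5 0 0 0.255 8.5")

```text
clock: 2.0
tool_pos: [0.5935, -0.1242, 0.2122]
eef_rot: [-3.0, -0.927, 0.003]
force: [-0.2, 0.6, 0.1]
opening: 0.996
gripper_force: 0.0
```

```bash
cat >> h.py <<'E'
def st():
    s=state();p,R=pose();y=R.as_matrix()[:,1];print("t",round(float(s["clock"]),2),"q",np.round(s["q"],3),"p",np.round(p,4),"phi",round(np.arctan2(y[1],y[0]),4),"F",np.round(s["force"],1),"M",np.round(s["moment"],3),"op",round(float(s["opening"])*85.4,1),"gf",round(float(s["gripper_force"]),1))
E
python3 - <<'E'
from h import *
st()
c=cam("wrist");im,d=optics.read_camera("wrist");np.savez("w0.npz",im=im,d=d);print("campos",-c[3].T@c[4],c[3][2])
P=cloud(d,c);F=fx(P)
m=(abs(F[...,0])<30)&(abs(F[...,1]+155)<30)&(P[...,2]>.072)
r=rect(P[m][:,:2]);print("knob cloud",r,m.sum(),np.median(P[m][:,2]))
cv2.imwrite("pics/w0.png",im[...,::-1])
E
```

```text
t 2.0 q [-0.276  0.374  1.481  0.     1.289  0.695] p [ 0.5935 -0.1242  0.2122] phi -0.9714 F [-0.2  0.6  0.1] M [-0.008  0.068  0.007] op 85.0 gf 0.0
campos [ 0.65908995 -0.07931907  0.34414886] [-0.25840035 -0.17441813 -0.95016187]
knob cloud (array([ 0.59996954, -0.1276617 ]), 65.5091552734375, 35.716087341308594, np.float64(2.1853219467531715)) 14054 0.28641628211931747
```

View pics/w0.png

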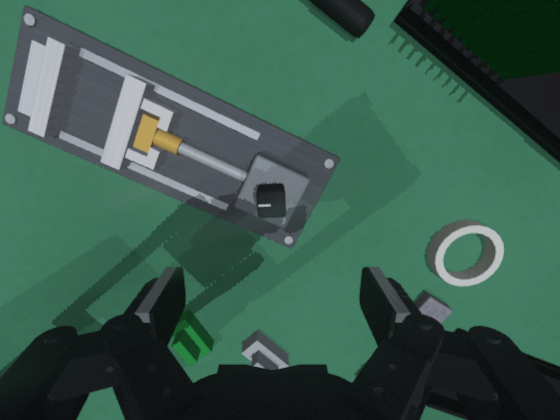

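The wrist view shows the knob at (271,200), nearly square to the jaw line. The stop face is near (118,120) and the fence near (45,88), with all of the fixture in view.

```bash
cat >> h.py <<'E'
def fixmeas(im,d,c,kn=True):
    P=cloud(d,c);F=fx(P);z=P[...,2]
    if kn:
        m=(abs(F[...,0])<24)&(abs(F[...,1]+155)<24)&(z>.079)&(z<.088)
        m=cv2.morphologyEx(m.astype(np.uint8),cv2.MORPH_OPEN,np.ones((3,3)))>0
        r=rect(P[m][:,:2]);print("knob top",np.round(r[0],4),np.round(fx(r[0]),1),round(r[1],1),round(r[2],1),"ang",np.round((r[3]+np.pi/4)%(np.pi/2)-np.pi/4,3),m.sum())
    a=(abs(F[...,0])<40)&(z>.0355)&(z<.041)
    s=F[a&(F[...,1]<50)&(F[...,1]>-60)&(abs(F[...,0])>30)]; f=F[a&(F[...,1]>50)&(F[...,1]<110)&(abs(F[...,0])>-30)]
    bed=F[(z>.009)&(z<.015)]
    print("stop y",np.round(np.percentile(s[:,1],[1,3,97,99]),1),"fence y",np.round(np.percentile(f[:,1],[1,3,10]),1))
    b=(cv2.inRange(cv2.cvtColor(im,cv2.COLOR_RGB2HSV),(12,120,80),(30,255,255))>0)&(abs(F[...,0])<20)&(abs(F[...,0])>9)&(F[...,1]<30)&(F[...,1]>-80)&(z>.028)
    if b.sum()>10:print("nut y",np.round(np.percentile(F[b][:,1],[3,97]),1))
E
python3 - <<'E'
from h import *
z=np.load("w0.npz");fixmeas(z["im"],z["d"],cam("wrist"))
P=cloud(z["d"],cam("wrist")); m=blob(z["im"],(100,130))
q=P[m&(P[...,2]>.008)&(P[...,2]<.016)] if 0 else P[(P[...,2]>.009)&(P[...,2]<.0155)&(abs(fx(P)[...,0])<70)&(fx(P)[...,1]>-225)&(fx(P)[...,1]<140)]
print(rect(q[:,:2]))
E
```

```text
knob top [ 0.5911 -0.1225] [  -1.7 -153.2] 26.6 25.7 ang 0.637 792
stop y [-18.5  -5.1  14.7  15.2] fence y [71.  71.3 71.9]
nut y [-22.9  -8.8]
(array([ 0.57233911, -0.00891562]), 341.1737060546875, 120.3310317993164, np.float64(1.7348239470213211))
```

Emit:
servo_tool(increments="-0.1 -0.1 4 0 0 -0.037 6; -0.1 -0.1 8 0 0 -0.037 5; -0.1 -0.1 12 0 0 -0.037 5; -0.1 -0.1 14.9 0 0 -0.037 5; -0.1 -0.1 14.9 0 0 -0.037 5")

```text
clock: 2.55
tool_pos: [0.5878, -0.1203, 0.0605]
eef_rot: [-2.976, -0.987, 0.013]
force: [-0.4, -0.2, 0.1]
opening: 0.582
gripper_force: 0.0
```

Emit:
servo_tool(increments="0 0 0 0 0 0 2; 0 0 0 0 0 0 2; 0 0 0 0 0 0 2; 0 0 0 0 0 0 2; 0 0 0 0 0 0 2")

```text
clock: 3.05
tool_pos: [0.5934, -0.1226, 0.0662]
eef_rot: [2.983, 0.985, 0.005]
force: [-0.2, 3.9, 5.9]
opening: 0.293
gripper_force: 60.9
```

```bash
python3 - <<'E'
from h import *
st()
E
```

```text
t 3.05 q [-2.740e-01  5.220e-01  1.652e+00  1.000e-03  9.650e-01  6.580e-01] p [ 0.5934 -0.1226  0.0662] phi -0.9331 F [-0.2  3.9  5.9] M [0.674 0.179 0.079] op 25.0 gf 60.9
```

Emit:
servo_tool(increments="0 0 0 0 0 -0.1 2; 0 0 0 0 0 -0.22 2; 0 0 0 0 0 -0.35 2; 0 0 0 0 0 -0.48 2; 0 0 0 0 0 -0.6 2")

```text
clock: 3.55
tool_pos: [0.5928, -0.1222, 0.0662]
eef_rot: [2.555, 1.828, 0.003]
force: [-2.3, 5.1, 8.3]
opening: 0.295
gripper_force: 61.0
```

```bash
python3 - <<'E'
from h import *
st()
E
```

```text
t 3.55 q [-0.274  0.522  1.653  0.002  0.966  0.054] p [ 0.5928 -0.1222  0.0662] phi -0.3288 F [-2.3  5.1  8.3] M [ 0.832  0.366 -0.118] op 25.2 gf 61.0
```

Emit:
servo_tool(increments="0.1 0 -0.2 0 0 -0.12 2; 0.1 0 -0.2 0 0 -0.24 2; 0.1 0 -0.2 0 0 -0.36 2; 0.1 0 -0.2 0 0 -0.48 2; 0.1 0 -0.2 0 0 -0.6 2")

```text
clock: 4.05
tool_pos: [0.5921, -0.122, 0.0663]
eef_rot: [-1.9, -2.501, 0.001]
force: [-1.5, 1.1, -2.0]
opening: 0.294
gripper_force: 61.3
```

Emit:
servo_tool(increments="0 0 0 0 0 -0.12 2; 0 0 0 0 0 -0.24 2; 0 0 0 0 0 -0.36 2; 0 0 0 0 0 -0.48 2; 0 0 0 0 0 -0.6 2")

```text
clock: 4.55
tool_pos: [0.5914, -0.1224, 0.0663]
eef_rot: [-1.075, -2.95, 0.002]
force: [-3.2, 0.8, -1.4]
opening: 0.297
gripper_force: 61.4
```

Emit:
servo_tool(increments="0 0 0 0 0 -0.12 2; 0 0 0 0 0 -0.24 2; 0 0 0 0 0 -0.36 2; 0 0 0 0 0 -0.48 2; 0 0 0 0 0 -0.6 2")

```text
clock: 5.05
tool_pos: [0.5912, -0.1231, 0.0663]
eef_rot: [-0.155, -3.135, 0.002]
force: [-3.6, -2.2, -0.6]
opening: 0.294
gripper_force: 61.4
```

```bash
python3 - <<'E'
from h import *
st()
for n in("scene","side"):
    im,d=optics.read_camera(n);np.savez(n+"1.npz",im=im,d=d);fixmeas(im,d,cam(n),False)
E
```

```text
t 5.05 q [-0.274  0.521  1.653 -0.002  0.97  -1.745] p [ 0.5912 -0.1231  0.0663] phi 1.4719 F [-3.6 -2.2 -0.6] M [-0.298  0.497 -0.13 ] op 25.1 gf 61.4
stop y [-19.8 -19.7  -0.1   0.7] fence y [68.9 69.2 70.6]
nut y [-35.1 -23.3]
stop y [-42.6 -40.9  -0.4   0.1] fence y [68.1 69.4 70.7]
```

Emit:
servo_tool(increments="0 0 0 0 0 -0.12 2; 0 0 0 0 0 -0.25 2; 0 0 0 0 0 -0.25 2; 0 0 0 0 0 -0.25 5; 0 0 0 0 0 -0.25 5")

```text
clock: 5.65
tool_pos: [0.5938, -0.1223, 0.0669]
eef_rot: [-0.226, 3.131, -0.001]
force: [0.7, 0.8, 0.0]
opening: 0.582
gripper_force: 0.0
```

Emit:
servo_tool(increments="0 0 0 0 0 0 5; 0 0 -4 0 0 0 5; 0 0 -8 0 0 0 5; 0 0 -12 0 0 0 5; 0 0 -13 0 0 0 5")

```text
clock: 6.15
tool_pos: [0.5961, -0.1227, 0.2019]
eef_rot: [-0.228, 3.123, -0.005]
force: [1.3, -0.3, 0.6]
opening: 0.585
gripper_force: 0.0
```

```bash
python3 - <<'E'
from h import *
st()
plan([.405,-.245,.20],-0.2,5,12)
E
```

```text
t 6.15 q [-0.273  0.38   1.5    0.     1.252 -1.989] p [ 0.5961 -0.1227  0.2019] phi 1.7165 F [ 1.3 -0.3  0.6] M [ 0.005 -0.009 -0.007] op 50.0 gf 0.0
1.72 -0.78 0.00 0.001 0.001 0.160 5; 3.45 -1.55 0.01 0.001 0.002 0.319 5; 5.17 -2.33 0.01 0.002 0.003 0.479 5; 6.90 -3.11 0.01 0.002 0.003 0.639 5; 8.62 -3.89 0.01 0.003 0.004 0.799 5
0.65 -1.78 0.01 0.001 0.001 0.160 5; 1.29 -3.55 0.02 0.001 0.002 0.319 5; 1.94 -5.33 0.04 0.002 0.003 0.479 5; 2.58 -7.11 0.05 0.002 0.003 0.639 5; 3.23 -8.89 0.06 0.003 0.004 0.799 5
-0.82 -1.70 0.02 0.001 0.001 0.160 5; -1.64 -3.41 0.03 0.001 0.002 0.319 5
```

Emit:
servo_tool(increments="1.6 -0.7 0 0 0 0.145 5; 3.2 -1.4 0 0 0 0.29 5; 4.8 -2.1 0 0 0 0.435 5; 6.4 -2.8 0 0 0 0.58 5; 8.0 -3.5 0 0 0 0.725 5")

```text
clock: 6.65
tool_pos: [0.518, -0.1684, 0.196]
eef_rot: [-0.906, -3.008, -0.0]
force: [-0.3, -0.5, 0.2]
opening: 0.586
gripper_force: 0.0
```

Emit:
servo_tool(increments="0.7 -1.7 0 0 0 0.145 5; 1.4 -3.4 0 0 0 0.29 5; 2.1 -5.1 0 0 0 0.435 5; 2.8 -6.8 0 0 0 0.58 5; 3.5 -8.5 0 0 0 0.725 5")

```text
clock: 7.15
tool_pos: [0.4423, -0.2205, 0.196]
eef_rot: [1.914, 2.491, 0.0]
force: [0.2, 0.9, 0.1]
opening: 0.589
gripper_force: 0.0
```

Emit:
servo_tool(increments="-0.8 -1.6 0 0 0 0.145 5; -1.6 -3.2 0 0 0 0.29 5; -2.4 -4.7 0 0 0 0.435 5; -2.4 -4.7 0 0 0 0.45 5; -2.4 -4.7 0 0 0 0.45 5")

```text
clock: 7.65
tool_pos: [0.4039, -0.2558, 0.1962]
eef_rot: [-2.414, -2.01, -0.001]
force: [-0.1, -0.4, -0.1]
opening: 0.581
gripper_force: 0.0
```

```bash
python3 - <<'E'
from h import *
st()
c=cam("wrist");im,d=optics.read_camera("wrist");np.savez("w1.npz",im=im,d=d)
P=cloud(d,c); z=P[...,2]
near=(np.hypot(P[...,0]-.3965,P[...,1]+.2485)<.05)
for lo,hi in((.018,.027),(.040,.049)):
    m=near&(z>lo)&(z<hi); m=cv2.morphologyEx(m.astype(np.uint8),cv2.MORPH_OPEN,np.ones((3,3)))>0
    print(lo,m.sum(),np.median(z[m]) if m.any() else 0,rect(P[m][:,:2]) if m.any() else "")
cv2.imwrite("pics/w1.png",im[...,::-1])
E
```

```text
t 7.65 q [-6.530e-01  2.160e-01  1.768e+00  1.000e-03  1.157e+00 -4.710e-01] p [ 0.4039 -0.2558  0.1962] phi -0.1822 F [-0.1 -0.4 -0.1] M [-0.021 -0.06   0.026] op 49.7 gf 0.0
0.018 1142 0.02258257896128263 (array([ 0.39503827, -0.24796323]), 59.823062896728516, 29.64857292175293, np.float64(1.391805003614562))
0.04 497 0.04448076177608689 (array([ 0.39508398, -0.24758228]), 37.25165939331055, 11.73139762878418, np.float64(1.3834278972476632))
```

View pics/w1.png

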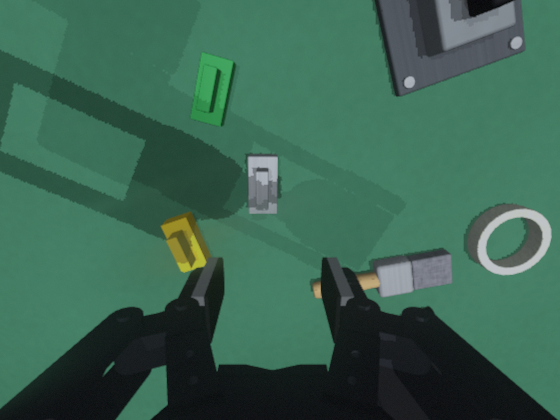

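The wrist view shows the long grey gauge at (263,184), upright and square to the jaws. The yellow look-alike at (185,242) stands clear of the 4 cm opening.

Emit:
servo_tool(increments="0.3 -0.5 3 0 0 0 4; 0.6 -0.9 7 0 0 0 4; 0.6 -0.9 11 0 0 0 4; 0.6 -0.9 14 0 0 0 4; 0.6 -0.9 15.8 0 0 0 4")

```text
clock: 8.2
tool_pos: [0.3957, -0.2469, 0.036]
eef_rot: [-2.41, -2.011, 0.001]
force: [0.1, -0.5, 0.7]
opening: 0.469
gripper_force: 0.0
```

Emit:
servo_tool(increments="0 0 0 0 0 0 4; 0 0 0 0 0 0 0.5; 0 0 0 0 0 0 0.5; 0 0 0 0 0 0 0.5; 0 0 0 0 0 0 0.5")

```text
clock: 8.7
tool_pos: [0.3966, -0.2487, 0.0391]
eef_rot: [2.414, 2.008, 0.001]
force: [-0.0, 0.1, 0.3]
opening: 0.119
gripper_force: 63.4
```

```bash
python3 - <<'E'
from h import *
st()
E
```

```text
t 8.7 q [-0.65   0.425  1.98   0.     0.735 -0.468] p [ 0.3966 -0.2487  0.0391] phi -0.1828 F [-0.   0.1  0.3] M [ 0.045 -0.018  0.024] op 10.2 gf 63.4
```

Emit:
servo_tool(increments="0 0 -3 0 0 0 0.5; 0 0 -7 0 0 0 0.5; 0 0 -9 0 0 0 0.5; 0 0 -9 0 0 0 0.5")

```text
clock: 9.1
tool_pos: [0.3981, -0.25, 0.1315]
eef_rot: [2.409, 2.004, 0.003]
force: [0.8, -0.0, -2.7]
opening: 0.123
gripper_force: 63.1
```

```bash
python3 - <<'E'
from h import *
st()
plan([.562,.065,.128],0.162,0.5,10)
E
```

```text
t 9.1 q [-0.651  0.28   1.878  0.     0.975 -0.468] p [ 0.3981 -0.25    0.1315] phi -0.183 F [ 0.8 -0.  -2.7] M [-0.044  0.008  0.025] op 10.5 gf 63.1
3.40 1.04 0.03 0.001 0.000 -0.035 0.5; 6.79 2.08 0.06 0.001 0.001 -0.069 0.5; 10.19 3.11 0.09 0.002 0.001 -0.104 0.5; 13.58 4.15 0.12 0.003 0.002 -0.138 0.5; 16.98 5.19 0.15 0.003 0.002 -0.173 0.5
3.17 1.61 0.03 0.001 0.000 -0.035 0.5; 6.33 3.21 0.07 0.001 0.001 -0.069 0.5; 9.50 4.82 0.10 0.002 0.001 -0.104 0.5; 12.67 6.42 0.14 0.003 0.002 -0.138 0.5; 15.83 8.03 0.17 0.003 0.002 -0.173 0.5
```

Emit:
servo_tool(increments="3.4 1.0 0 0 0 -0.035 0.5; 6.8 2.1 0 0 0 -0.069 0.5; 10.2 3.1 0 0 0 -0.104 0.5; 13.6 4.2 0 0 0 -0.138 0.5; 17 5.2 0 0 0 -0.173 0.5")

```text
clock: 9.6
tool_pos: [0.4776, -0.0892, 0.1269]
eef_rot: [-2.23, -2.21, 0.002]
force: [0.7, -0.5, -2.6]
opening: 0.124
gripper_force: 63.0
```

Emit:
servo_tool(increments="3.2 1.6 0 0 0 -0.035 0.5; 6.3 3.2 0 0 0 -0.069 0.5; 9.5 4.8 0 0 0 -0.104 0.5; 12.7 6.4 0 0 0 -0.138 0.5; 15.8 8 0 0 0 -0.173 0.5")

```text
clock: 10.1
tool_pos: [0.559, 0.0679, 0.1265]
eef_rot: [-2.03, -2.395, 0.003]
force: [-0.3, -0.7, -3.0]
opening: 0.119
gripper_force: 63.0
```

Emit:
servo_tool(increments="0 0 2 0 0 0 0.5; 0 0 4 0 0 0 0.5; 0 0 4.5 0 0 0 0.5; 0 0 4.5 0 0 0 0.5; 0 0 4.5 0 0 0 0.5")

```text
clock: 10.6
tool_pos: [0.5597, 0.0662, 0.0832]
eef_rot: [-2.034, -2.394, 0.0]
force: [-0.1, 0.0, -3.7]
opening: 0.121
gripper_force: 63.0
```

```bash
python3 - <<'E'
from h import *
st();p,R=pose();print(fx(p))
ims=[]
for n in("scene","side"):
    c=cam(n);im,d=optics.read_camera(n)
    uv=proj([*O,.04],c).astype(int);ims.append(cv2.resize(im[uv[1]-70:uv[1]+50,uv[0]-65:uv[0]+65],None,fx=3,fy=3,interpolation=cv2.INTER_CUBIC))
cv2.imwrite("pics/pl.png",np.hstack(ims)[...,::-1])
E
```

```text
t 10.6 q [ 0.043  0.456  1.729  0.     0.957 -0.12 ] p [0.5597 0.0662 0.0832] phi 0.1625 F [-0.1  0.  -3.7] M [0.018 0.03  0.039] op 10.4 gf 63.0
[-2.53459066 38.14418603]
```

View pics/pl.png

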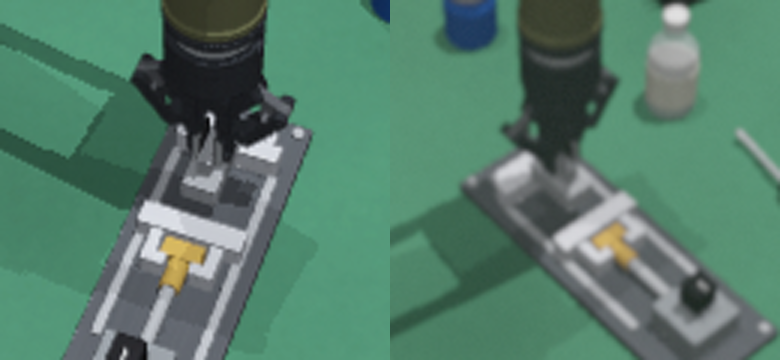

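The views show the gauge held upright over the gap, square to the fixture and clear of the stop. I'll shift it slightly and lower it.

Emit:
servo_tool(increments="-0.3 0.2 0 0 0 0 0.5; -0.3 0.2 1 0 0 0 0.5; -0.3 0.2 2 0 0 0 0.5; -0.3 0.2 2.6 0 0 0 0.5; -0.3 0.2 2.6 0 0 0 0.5")

```text
clock: 11.2
tool_pos: [0.5608, 0.0638, 0.0557]
eef_rot: [-2.032, -2.393, 0.004]
force: [-0.2, 0.5, -2.5]
opening: 0.118
gripper_force: 63.0
```

Emit:
servo_tool(increments="0 0 0.1 0 0 0 0.5; 0 0 0.2 0 0 0 0.5; 0 0 0.3 0 0 0 0.5; 0 0 0.4 0 0 0 0.5; 0 0 0.5 0 0 0 0.5")

```text
clock: 11.7
tool_pos: [0.5623, 0.0639, 0.0524]
eef_rot: [2.033, 2.395, 0.0]
force: [0.6, -0.0, -2.4]
opening: 0.119
gripper_force: 63.0
```

```bash
python3 - <<'E'
from h import *
st();p,R=pose();print(fx(p))
E
```

```text
t 11.7 q [ 0.038  0.499  1.753 -0.     0.889 -0.125] p [0.5623 0.0639 0.0524] phi 0.163 F [ 0.6 -0.  -2.4] M [ 0.061  0.038 -0.036] op 10.2 gf 63.0
[-0.33759043 35.41221639]
```

Emit:
servo_tool(increments="0 0 0.1 0 0 0 0.5; 0 0 0.15 0 0 0 0.5; 0 0 0.15 0 0 0 0.5")

```text
clock: 12.0
tool_pos: [0.5622, 0.0639, 0.0512]
eef_rot: [2.033, 2.395, 0.0]
force: [-1.4, 0.9, 0.5]
opening: 0.12
gripper_force: 63.5
```

Emit:
servo_tool(increments="0 0 0.1 0 0 0 0.5; 0 0 0.1 0 0 0 0.5")

```text
clock: 12.2
tool_pos: [0.5621, 0.0639, 0.0511]
eef_rot: [2.033, 2.395, 0.001]
force: [-3.9, -0.0, 8.2]
opening: 0.12
gripper_force: 64.5
```

Emit:
servo_tool(increments="0 0 -0.1 0 0 0 0.5; 0 0 -0.1 0 0 0 4; 0 0 -0.1 0 0 0 4; 0 0 -0.1 0 0 0 4; 0 0 -0.1 0 0 0 4")

```text
clock: 12.7
tool_pos: [0.5623, 0.0639, 0.0507]
eef_rot: [2.033, 2.395, 0.0]
force: [0.8, -0.4, -0.2]
opening: 0.469
gripper_force: 0.0
```

Emit:
servo_tool(increments="0 0 -2 0 0 0 4; 0 0 -5 0 0 0 4; 0 0 -9 0 0 0 4; 0 0 -13 0 0 0 4; 0 0 -15 0 0 0 4")

```text
clock: 13.2
tool_pos: [0.5639, 0.064, 0.2045]
eef_rot: [2.031, 2.392, 0.006]
force: [0.0, -0.1, -0.7]
opening: 0.475
gripper_force: 0.0
```

```bash
python3 - <<'E'
from h import *
st()
k=wf(0,-155);print(k)
plan([.594,-.123,.20],1.718-np.pi/2,5,9)
E
```

```text
t 13.2 q [ 0.039  0.325  1.581 -0.     1.23  -0.125] p [0.5639 0.064  0.2045] phi 0.163 F [ 0.  -0.1 -0.7] M [-0.03  -0.087  0.02 ] op 40.5 gf 0.0
[ 0.59313512 -0.12401276]
-2.10 -0.01 0.05 0.001 0.000 0.002 5; -4.21 -0.02 0.10 0.001 0.000 0.004 5; -6.31 -0.02 0.15 0.002 0.000 0.005 5; -8.42 -0.03 0.21 0.002 0.000 0.007 5; -10.52 -0.04 0.26 0.003 0.000 0.009 5
-2.10 0.01 0.05 0.001 0.000 0.002 5; -4.21 0.02 0.10 0.001 0.000 0.004 5; -6.31 0.03 0.15 0.002 0.000 0.005 5; -8.42 0.04 0.20 0.002 0.000 0.007 5
```

```bash
python3 - <<'E'
from h import *
plan([.594,-.123,.195],1.718,5,11)
for n in("scene","side"):
    im,d=optics.read_camera(n);c=cam(n);fixmeas(im,d,c,False)
    P=cloud(d,c);F=fx(P);z=P[...,2]
    m=(z>.049)&(z<.062)&(abs(F[...,0])<25)&(F[...,1]>0)&(F[...,1]<68); print("rib",m.sum(),rect(F[m]) if m.sum()>5 else "",np.median(z[m]))
E
```

```text
-1.72 -0.01 0.09 0.000 0.000 -0.141 5; -3.44 -0.01 0.18 0.001 0.001 -0.283 5; -5.16 -0.02 0.26 0.001 0.001 -0.424 5; -6.89 -0.03 0.35 0.001 0.002 -0.565 5; -8.61 -0.03 0.44 0.002 0.002 -0.707 5
-1.30 -1.12 0.09 0.000 0.000 -0.141 5; -2.61 -2.25 0.17 0.001 0.001 -0.283 5; -3.91 -3.37 0.26 0.001 0.001 -0.424 5; -5.22 -4.49 0.34 0.001 0.002 -0.565 5; -6.52 -5.61 0.43 0.002 0.002 -0.707 5
-0.26 -1.70 0.09 0.000 0.000 -0.141 5
stop y [-51.3 -46.   -1.9  -1.2] fence y [55.6 60.8 69.9]
nut y [-39.7 -26.8]
rib 76 (array([-0.45765967, 35.0145    ]), 38531.60546875, 12480.0703125, np.float64(1.581506823128409)) 0.05522388823136404
stop y [-38.5 -25.3  -1.5  -1.3] fence y [53.7 56.5 68.9]
rib 53 (array([ 1.47308594, 35.38016797]), 42803.359375, 14375.4140625, np.float64(1.5842475373419664)) 0.055342864308341344
```

Emit:
servo_tool(increments="-1.7 0 0.1 0 0 -0.141 5; -3.4 0 0.2 0 0 -0.283 5; -5.2 0 0.3 0 0 -0.424 5; -6.9 0 0.3 0 0 -0.565 5; -8.6 0 0.4 0 0 -0.707 5")

```text
clock: 13.8
tool_pos: [0.5752, -0.0215, 0.195]
eef_rot: [-1.069, -2.951, 0.001]
force: [-0.6, -0.3, -1.1]
opening: 0.583
gripper_force: 0.0
```

Emit:
servo_tool(increments="-1.3 -1.1 0.1 0 0 -0.141 5; -2.6 -2.2 0.2 0 0 -0.283 5; -3.9 -3.4 0.3 0 0 -0.424 5; -5.2 -4.5 0.3 0 0 -0.565 5; -6.5 -5.6 0.4 0 0 -0.707 5")

```text
clock: 14.3
tool_pos: [0.5888, -0.1062, 0.1909]
eef_rot: [0.019, -3.139, -0.001]
force: [0.3, -1.2, -0.2]
opening: 0.59
gripper_force: 0.0
```

Emit:
servo_tool(increments="-0.3 -1.7 0 0 0 -0.141 5; -0.3 -1.7 0 0 0 -0.141 5; -0.3 -1.7 0 0 0 -0.141 5")

```text
clock: 14.6
tool_pos: [0.5919, -0.1224, 0.1913]
eef_rot: [0.225, -3.131, -0.002]
force: [-0.6, 0.6, 0.1]
opening: 0.584
gripper_force: 0.0
```

```bash
python3 - <<'E'
from h import *
st()
c=cam("wrist");im,d=optics.read_camera("wrist");fixmeas(im,d,c)
plan([.593,-.123,.066],1.718,5,4)
E
```

```text
t 14.6 q [-2.740e-01  3.900e-01  1.512e+00  1.000e-03  1.242e+00 -1.988e+00] p [ 0.5919 -0.1224  0.1913] phi 1.714 F [-0.6  0.6  0.1] M [-0.056  0.017 -0.012] op 49.9 gf 0.0
knob top [ 0.5919 -0.1231] [  -1.1 -153.9] 26.1 25.3 ang 0.16 897
stop y [-26.8 -20.6  -1.5  -1.1] fence y [70.2 70.9 71.6]
nut y [-39.8 -26.1]
-0.03 -0.03 3.14 0.000 -0.001 -0.001 5; -0.06 -0.07 6.28 0.001 -0.001 -0.001 5; -0.08 -0.10 9.42 0.001 -0.002 -0.002 5; -0.11 -0.13 12.56 0.002 -0.002 -0.003 5
```

Emit:
servo_tool(increments="0 0 4 0 0 -0.01 5; 0 0 8 0 0 -0.01 5; 0 0 11 0 0 -0.01 5; 0 0 12.5 0 0 -0.01 5; 0 0 12.5 0 0 -0.01 5")

```text
clock: 15.15
tool_pos: [0.5902, -0.1209, 0.0648]
eef_rot: [0.245, -3.126, -0.004]
force: [-0.4, 0.3, -0.0]
opening: 0.58
gripper_force: 0.0
```

Emit:
servo_tool(increments="0 0 0 0 0 0 5; 0 0 0 0 0 0 5; 0 0 0 0 0 0 2; 0 0 0 0 0 0 2; 0 0 0 0 0 0 2")

```text
clock: 15.65
tool_pos: [0.5937, -0.123, 0.0693]
eef_rot: [-0.246, 3.129, -0.002]
force: [-0.2, 0.1, 6.2]
opening: 0.293
gripper_force: 59.5
```

Emit:
servo_tool(increments="0 0 0 0 0 0.1 2; 0 0 0 0 0 0.22 2; 0 0 0 0 0 0.35 2; 0 0 0 0 0 0.48 2; 0 0 0 0 0 0.6 2")

```text
clock: 16.15
tool_pos: [0.5936, -0.1238, 0.0693]
eef_rot: [0.697, 3.061, -0.002]
force: [-1.4, -2.9, 5.4]
opening: 0.293
gripper_force: 59.5
```

```bash
python3 - <<'E'
from h import *
st()
E
```

```text
t 16.15 q [-0.274  0.518  1.648 -0.002  0.972 -1.397] p [ 0.5936 -0.1238  0.0693] phi 1.1232 F [-1.4 -2.9  5.4] M [-0.344  0.213  0.14 ] op 25.0 gf 59.5
```

Emit:
servo_tool(increments="0 0 -0.1 0 0 0.12 2; 0 0 -0.2 0 0 0.24 2; 0 0 -0.2 0 0 0.36 2; 0 0 -0.2 0 0 0.48 2; 0 0 -0.2 0 0 0.6 2")

```text
clock: 16.65
tool_pos: [0.5931, -0.1243, 0.0694]
eef_rot: [1.57, 2.719, -0.003]
force: [0.8, -5.0, -3.7]
opening: 0.29
gripper_force: 60.3
```

```bash
python3 -c "
from h import *
st()"
```

```text
t 16.65 q [-0.275  0.519  1.648 -0.003  0.974 -0.797] p [ 0.5931 -0.1243  0.0694] phi 0.5237 F [ 0.8 -5.  -3.7] M [-0.802 -0.151  0.156] op 24.7 gf 60.3
```

Emit:
servo_tool(increments="0 0 0 0 0 0.12 2; 0 0 0 0 0 0.24 2; 0 0 0 0 0 0.36 2; 0 0 0 0 0 0.48 2; 0 0 0 0 0 0.6 2")

```text
clock: 17.15
tool_pos: [0.5923, -0.1245, 0.0694]
eef_rot: [2.303, 2.134, -0.004]
force: [-1.7, -5.3, -4.2]
opening: 0.291
gripper_force: 60.4
```

```bash
python3 - <<'E'
from h import *
st()
for n in("scene","side"):
    im,d=optics.read_camera(n);fixmeas(im,d,cam(n),False)
st()
E
```

```text
t 17.15 q [-0.275  0.518  1.648 -0.004  0.975 -0.197] p [ 0.5923 -0.1245  0.0694] phi -0.0762 F [-1.7 -5.3 -4.2] M [-0.88   0.074  0.161] op 24.9 gf 60.4
stop y [-29.3 -28.9   3.8   4.1] fence y [52.9 57.4 70.3]
nut y [-31.  -14.1]
stop y [-34.3 -30.3   3.2   4.2] fence y [54.4 57.1 70.1]
t 17.25 q [-0.275  0.518  1.648 -0.003  0.975 -0.199] p [ 0.5923 -0.1245  0.0694] phi -0.0744 F [-0.4 -5.2 -3.2] M [-0.931  0.018 -0.061] op 25.0 gf 60.4
```

Emit:
servo_tool(increments="0 0.0 0 0 0 0.1 2; 0 0 0 0 0 0.2 2; 0 0 0 0 0 0.3 2; 0 0 0 0 0 0.4 2; 0 0 0 0 0 0.45 2")

```text
clock: 17.75
tool_pos: [0.5917, -0.1244, 0.0695]
eef_rot: [2.72, 1.569, -0.004]
force: [-2.1, -6.0, -3.0]
opening: 0.293
gripper_force: 60.5
```

```bash
python3 - <<'E'
from h import *
st()
for n in("scene","side"):
    im,d=optics.read_camera(n);c=cam(n);fixmeas(im,d,c,False)
    P=cloud(d,c);F=fx(P);z=P[...,2]
    m=(z>.049)&(z<.062)&(abs(F[...,0])<25)&(F[...,1]>0)&(F[...,1]<68); print("rib",m.sum(),rect(F[m]) if m.sum()>5 else "")
st()
E
```

```text
t 17.75 q [-0.275  0.518  1.649 -0.004  0.976  0.251] p [ 0.5917 -0.1244  0.0695] phi -0.5244 F [-2.1 -6.  -3. ] M [-0.887  0.212  0.11 ] op 25.0 gf 60.5
stop y [-38.6 -29.5   7.2   7.9] fence y [53.4 63.  70.1]
nut y [-27.5 -11.2]
rib 74 (array([-0.64328271, 38.01583203]), 41489.34765625, 12155.36328125, np.float64(1.5762079882036812))
stop y [-32.6 -19.6   5.5   6.5] fence y [51.1 55.4 67.7]
rib 55 (array([-0.58374023, 37.60864062]), 42871.69921875, 15077.9736328125, np.float64(1.526980935276477))
t 17.85 q [-0.275  0.518  1.649 -0.003  0.976  0.249] p [ 0.5918 -0.1244  0.0694] phi -0.5229 F [-0.8 -5.9 -2.9] M [-0.948  0.237 -0.069] op 25.4 gf 60.6
```

Emit:
servo_tool(increments="0 0 0 0 0 0.02 2; 0 0 0 0 0 0.04 2; 0 0 0 0 0 0.06 2")

```text
clock: 18.15
tool_pos: [0.5917, -0.1243, 0.0694]
eef_rot: [2.764, 1.49, -0.005]
force: [-2.1, -4.9, -3.3]
opening: 0.288
gripper_force: 60.6
```

```bash
python3 -c "
from h import *
st()"
```

```text
t 18.15 q [-0.275  0.518  1.649 -0.003  0.976  0.309] p [ 0.5917 -0.1243  0.0694] phi -0.5822 F [-2.1 -4.9 -3.3] M [-0.882  0.272  0.122] op 24.6 gf 60.6
```

Emit:
servo_tool(increments="0 0 0 0 0 0.02 2; 0 0 0 0 0 0.04 2; 0 0 0 0 0 0.06 2")

```text
clock: 18.45
tool_pos: [0.5916, -0.1243, 0.0694]
eef_rot: [2.808, 1.406, -0.005]
force: [-2.3, -5.2, -2.4]
opening: 0.291
gripper_force: 60.6
```

```bash
python3 -c "
from h import *
st()"
```

```text
t 18.45 q [-0.275  0.518  1.649 -0.003  0.976  0.369] p [ 0.5916 -0.1243  0.0694] phi -0.6421 F [-2.3 -5.2 -2.4] M [-0.805  0.25   0.222] op 24.8 gf 60.6
```

Emit:
servo_tool(increments="0 0 0 0 0 0.02 2; 0 0 0 0 0 0.04 2; 0 0 0 0 0 0.06 2")

```text
clock: 18.75
tool_pos: [0.5916, -0.1242, 0.0694]
eef_rot: [2.849, 1.322, -0.005]
force: [-1.4, -4.4, -2.7]
opening: 0.294
gripper_force: 60.6
```

```bash
python3 -c "
from h import *
st()"
```

```text
t 18.75 q [-0.275  0.518  1.649 -0.003  0.976  0.429] p [ 0.5916 -0.1242  0.0694] phi -0.7021 F [-1.4 -4.4 -2.7] M [-0.871  0.288  0.128] op 25.1 gf 60.6
```

Emit:
servo_tool(increments="0 0 0 0 0 0.015 2")

```text
clock: 18.85
tool_pos: [0.5915, -0.1242, 0.0694]
eef_rot: [2.859, 1.3, -0.005]
force: [-2.7, -4.7, -1.0]
opening: 0.291
gripper_force: 60.6
```

```bash
python3 -c "
from h import *
st()"
```

```text
t 18.85 q [-0.275  0.518  1.649 -0.003  0.976  0.444] p [ 0.5915 -0.1242  0.0694] phi -0.717 F [-2.7 -4.7 -1. ] M [-0.871  0.288  0.122] op 24.9 gf 60.6
```

Emit:
servo_tool(increments="0 0 0 0 0 0.015 2")

```text
clock: 18.95
tool_pos: [0.5915, -0.1242, 0.0694]
eef_rot: [2.868, 1.279, -0.005]
force: [-1.6, -4.9, -2.1]
opening: 0.289
gripper_force: 60.6
```

```bash
python3 -c "
from h import *
st()"
```

```text
t 18.95 q [-0.275  0.518  1.649 -0.003  0.976  0.459] p [ 0.5915 -0.1242  0.0694] phi -0.7319 F [-1.6 -4.9 -2.1] M [-0.869  0.295  0.123] op 24.7 gf 60.6
```

Emit:
servo_tool(increments="0 0 0 0 0 0.015 2")

```text
clock: 19.05
tool_pos: [0.5915, -0.1242, 0.0694]
eef_rot: [2.878, 1.257, -0.005]
force: [-2.3, -3.6, -1.8]
opening: 0.298
gripper_force: 60.6
```

```bash
python3 -c "
from h import *
st()"
```

```text
t 19.05 q [-0.275  0.518  1.649 -0.003  0.976  0.474] p [ 0.5915 -0.1242  0.0694] phi -0.747 F [-2.3 -3.6 -1.8] M [-0.872  0.36   0.145] op 25.4 gf 60.6
```

Emit:
servo_tool(increments="0 0 0 0 0 0.015 2")

```text
clock: 19.15
tool_pos: [0.5915, -0.1242, 0.0694]
eef_rot: [2.887, 1.236, -0.005]
force: [-2.3, -4.8, -2.9]
opening: 0.293
gripper_force: 60.6
```

```bash
python3 -c "
from h import *
st()
for n in('scene','side'):
    im,d=optics.read_camera(n);c=cam(n);fixmeas(im,d,c,False)
    P=cloud(d,c);F=fx(P);z=P[...,2]
    m=(z>.049)&(z<.062)&(abs(F[...,0])<25)&(F[...,1]>0)&(F[...,1]<68); print('rib',m.sum(),rect(F[m]) if m.sum()>5 else '')
    st()"
```

```text
t 19.15 q [-0.275  0.518  1.649 -0.003  0.976  0.489] p [ 0.5915 -0.1242  0.0694] phi -0.762 F [-2.3 -4.8 -2.9] M [-0.891  0.329  0.127] op 25.0 gf 60.6
stop y [-26.7 -19.3   8.7   8.8] fence y [57.3 66.5 70.4]
nut y [-25.  -10.7]
rib 74 (array([-0.34347949, 38.51014062]), 36109.15234375, 12332.5810546875, np.float64(1.5532662020775045))
t 19.2 q [-0.275  0.518  1.649 -0.003  0.976  0.489] p [ 0.5915 -0.1242  0.0694] phi -0.7626 F [-2.7 -5.  -1.9] M [-0.872  0.268  0.013] op 25.0 gf 60.6
stop y [-12.9 -10.7   8.2   9.1] fence y [53.  58.6 70.1]
rib 54 (array([-0.34533057, 40.49717969]), 41429.90234375, 16088.03125, np.float64(1.5040533819778212))
t 19.25 q [-0.275  0.518  1.649 -0.003  0.976  0.489] p [ 0.5915 -0.1242  0.0694] phi -0.7619 F [-0.9 -4.8 -1.9] M [-0.891  0.308 -0.038] op 25.2 gf 60.6
```

Emit:
servo_tool(increments="0 0 0 0 0 0.015 2; 0 0 0 0 0 0.03 2")

```text
clock: 19.45
tool_pos: [0.5915, -0.1241, 0.0694]
eef_rot: [2.905, 1.192, -0.005]
force: [-2.2, -4.2, -1.6]
opening: 0.288
gripper_force: 60.6
```

```bash
python3 -c "
from h import *
st()"
```

```text
t 19.45 q [-0.275  0.518  1.649 -0.003  0.976  0.519] p [ 0.5915 -0.1241  0.0694] phi -0.7919 F [-2.2 -4.2 -1.6] M [-0.832  0.306  0.132] op 24.6 gf 60.6
```

Emit:
servo_tool(increments="0 0 0 0 0 0.015 2")

```text
clock: 19.55
tool_pos: [0.5914, -0.1242, 0.0694]
eef_rot: [2.914, 1.17, -0.005]
force: [-2.1, -5.0, -1.8]
opening: 0.286
gripper_force: 60.6
```

```bash
python3 -c "
from h import *
st()"
```

```text
t 19.55 q [-0.275  0.518  1.649 -0.003  0.976  0.534] p [ 0.5914 -0.1242  0.0694] phi -0.807 F [-2.1 -5.  -1.8] M [-0.811  0.289  0.163] op 24.4 gf 60.6
```

Emit:
servo_tool(increments="0 0 0 0 0 0.015 2")

```text
clock: 19.65
tool_pos: [0.5914, -0.1241, 0.0694]
eef_rot: [2.923, 1.149, -0.005]
force: [-2.1, -4.3, -1.4]
opening: 0.289
gripper_force: 60.7
```

```bash
python3 -c "
from h import *
st()"
```

```text
t 19.65 q [-0.275  0.518  1.649 -0.003  0.976  0.549] p [ 0.5914 -0.1241  0.0694] phi -0.8219 F [-2.1 -4.3 -1.4] M [-0.83   0.249  0.156] op 24.7 gf 60.7
```

Emit:
servo_tool(increments="0 0 0 0 0 0.012 2")

```text
clock: 19.75
tool_pos: [0.5914, -0.1241, 0.0694]
eef_rot: [2.93, 1.131, -0.005]
force: [-2.8, -4.1, -2.0]
opening: 0.291
gripper_force: 60.7
```

```bash
python3 -c "
from h import *
st()"
```

```text
t 19.75 q [-0.275  0.518  1.649 -0.003  0.976  0.561] p [ 0.5914 -0.1241  0.0694] phi -0.8339 F [-2.8 -4.1 -2. ] M [-0.823  0.309  0.075] op 24.8 gf 60.7
```

Emit:
servo_tool(increments="0 0 0 0 0 0.012 2")

```text
clock: 19.85
tool_pos: [0.5914, -0.1241, 0.0694]
eef_rot: [2.936, 1.114, -0.005]
force: [-2.2, -4.3, -1.8]
opening: 0.291
gripper_force: 60.7
```

```bash
python3 -c "
from h import *
st()"
```

```text
t 19.85 q [-0.275  0.518  1.649 -0.003  0.976  0.573] p [ 0.5914 -0.1241  0.0694] phi -0.8458 F [-2.2 -4.3 -1.8] M [-0.781  0.387  0.15 ] op 24.9 gf 60.7
```

Emit:
servo_tool(increments="0 0 0 0 0 0.015 2")

```text
clock: 19.95
tool_pos: [0.5914, -0.1241, 0.0694]
eef_rot: [2.945, 1.091, -0.005]
force: [-1.7, -3.9, -1.0]
opening: 0.29
gripper_force: 60.7
```

```bash
python3 -c "
from h import *
st()"
```

```text
t 19.95 q [-0.275  0.518  1.649 -0.003  0.977  0.588] p [ 0.5914 -0.1241  0.0694] phi -0.8609 F [-1.7 -3.9 -1. ] M [-0.783  0.316  0.148] op 24.7 gf 60.7
```

Emit:
servo_tool(increments="0 0 0 0 0 0.015 2")

```text
clock: 20.05
tool_pos: [0.5914, -0.1241, 0.0694]
eef_rot: [2.953, 1.069, -0.005]
force: [-1.8, -5.2, -1.7]
opening: 0.298
gripper_force: 60.7
```

```bash
python3 -c "
from h import *
st()"
```

```text
t 20.05 q [-0.275  0.518  1.649 -0.003  0.977  0.603] p [ 0.5914 -0.1241  0.0694] phi -0.876 F [-1.8 -5.2 -1.7] M [-0.813  0.293  0.112] op 25.4 gf 60.7
```

Emit:
servo_tool(increments="0 0 0 0 0 0.015 2")

```text
clock: 20.15
tool_pos: [0.5914, -0.1241, 0.0694]
eef_rot: [2.961, 1.047, -0.005]
force: [-2.9, -4.7, -2.2]
opening: 0.29
gripper_force: 60.7
```

```bash
python3 -c "
from h import *
st()"
```

```text
t 20.15 q [-0.275  0.518  1.649 -0.003  0.977  0.618] p [ 0.5914 -0.1241  0.0694] phi -0.891 F [-2.9 -4.7 -2.2] M [-0.875  0.345  0.101] op 24.8 gf 60.7
```

Emit:
servo_tool(increments="0 0 0 0 0 0.015 2")

```text
clock: 20.25
tool_pos: [0.5914, -0.124, 0.0694]
eef_rot: [2.969, 1.025, -0.005]
force: [-2.7, -4.5, -2.2]
opening: 0.293
gripper_force: 60.7
```

```bash
python3 -c "
from h import *
st()"
```

```text
t 20.25 q [-0.275  0.518  1.649 -0.003  0.977  0.633] p [ 0.5914 -0.124   0.0694] phi -0.906 F [-2.7 -4.5 -2.2] M [-0.822  0.349  0.069] op 25.0 gf 60.7
```

Emit:
servo_tool(increments="0 0 0 0 0 0.015 2")

```text
clock: 20.35
tool_pos: [0.5913, -0.124, 0.0694]
eef_rot: [2.976, 1.003, -0.005]
force: [-2.3, -4.2, -1.8]
opening: 0.29
gripper_force: 60.7
```

```bash
python3 -c "
from h import *
st()"
```

```text
t 20.35 q [-0.275  0.518  1.649 -0.003  0.977  0.648] p [ 0.5913 -0.124   0.0694] phi -0.921 F [-2.3 -4.2 -1.8] M [-0.822  0.38   0.146] op 24.7 gf 60.7
```

Emit:
servo_tool(increments="0 0 0 0 0 0.015 2")

```text
clock: 20.45
tool_pos: [0.5913, -0.124, 0.0694]
eef_rot: [2.984, 0.98, -0.005]
force: [-1.9, -4.6, -1.9]
opening: 0.29
gripper_force: 60.7
```

```bash
python3 -c "
from h import *
st()"
```

```text
t 20.45 q [-0.275  0.518  1.649 -0.003  0.977  0.663] p [ 0.5913 -0.124   0.0694] phi -0.936 F [-1.9 -4.6 -1.9] M [-0.782  0.391  0.134] op 24.8 gf 60.7
```

Emit:
servo_tool(increments="0 0 0 0 0 0.015 2")

```text
clock: 20.55
tool_pos: [0.5913, -0.124, 0.0694]
eef_rot: [2.991, 0.958, -0.005]
force: [-2.9, -4.0, -2.1]
opening: 0.289
gripper_force: 60.7
```

```bash
python3 -c "
from h import *
st()"
```

```text
t 20.55 q [-0.275  0.518  1.649 -0.003  0.977  0.678] p [ 0.5913 -0.124   0.0694] phi -0.9508 F [-2.9 -4.  -2.1] M [-0.716  0.341  0.242] op 24.7 gf 60.7
```

Emit:
servo_tool(increments="0 0 0 0 0 0.008 2")

```text
clock: 20.65
tool_pos: [0.5913, -0.124, 0.0694]
eef_rot: [2.995, 0.946, -0.005]
force: [-3.5, -4.6, -1.8]
opening: 0.29
gripper_force: 60.7
```

```bash
python3 -c "
from h import *
st()"
```

```text
t 20.65 q [-0.275  0.518  1.649 -0.003  0.977  0.685] p [ 0.5913 -0.124   0.0694] phi -0.9587 F [-3.5 -4.6 -1.8] M [-0.835  0.359  0.225] op 24.8 gf 60.7
```

Emit:
servo_tool(increments="0 0 0 0 0 0.008 2")

```text
clock: 20.75
tool_pos: [0.5913, -0.124, 0.0694]
eef_rot: [2.998, 0.935, -0.005]
force: [-3.0, -4.8, -2.2]
opening: 0.29
gripper_force: 60.7
```

```bash
python3 -c "
from h import *
st()"
```

```text
t 20.75 q [-0.275  0.518  1.649 -0.003  0.977  0.693] p [ 0.5913 -0.124   0.0694] phi -0.9665 F [-3.  -4.8 -2.2] M [-0.8    0.407  0.168] op 24.8 gf 60.7
```

Emit:
servo_tool(increments="0 0 0 0 0 0.004 2")

```text
clock: 20.85
tool_pos: [0.5913, -0.124, 0.0694]
eef_rot: [3.0, 0.929, -0.005]
force: [-2.6, -3.6, -2.5]
opening: 0.292
gripper_force: 60.7
```

```bash
python3 -c "
from h import *
st()"
```

```text
t 20.85 q [-0.275  0.518  1.649 -0.003  0.977  0.697] p [ 0.5913 -0.124   0.0694] phi -0.9703 F [-2.6 -3.6 -2.5] M [-0.783  0.4    0.236] op 25.0 gf 60.7
```

Emit:
servo_tool(increments="0 0 0 0 0 0.004 2")

```text
clock: 20.95
tool_pos: [0.5913, -0.124, 0.0694]
eef_rot: [3.002, 0.923, -0.005]
force: [-3.0, -3.6, -1.5]
opening: 0.291
gripper_force: 60.7
```

```bash
python3 -c "
from h import *
st()"
```

```text
t 20.95 q [-0.275  0.518  1.649 -0.003  0.977  0.701] p [ 0.5913 -0.124   0.0694] phi -0.9742 F [-3.  -3.6 -1.5] M [-0.843  0.376  0.242] op 24.8 gf 60.7
```

Emit:
servo_tool(increments="0 0 0 0 0 0 5; 0 0 0 0 0 0 5; 0 0 0 0 0 0 5; 0 0 0 0 0 0 5")

```text
clock: 21.35
tool_pos: [0.5932, -0.1225, 0.0701]
eef_rot: [3.003, 0.922, 0.001]
force: [-0.5, -0.1, -0.1]
opening: 0.583
gripper_force: 0.0
```

Emit:
servo_tool(increments="0 0 -3 0 0 0 5; 0 0 -7 0 0 0 5; 0 0 -11 0 0 0 5; 0 0 -15 0 0 0 5; 0 0 -15 0 0 0 5")

```text
clock: 21.85
tool_pos: [0.5969, -0.1236, 0.2268]
eef_rot: [2.996, 0.92, 0.018]
force: [-0.2, -0.5, -0.1]
opening: 0.589
gripper_force: 0.0
```

```bash
python3 - <<'E'
from h import *
st()
c=cam("wrist");im,d=optics.read_camera("wrist");fixmeas(im,d,c)
cv2.imwrite("pics/w2.png",im[...,::-1])
n="scene";im,d=optics.read_camera(n);c=cam(n);fixmeas(im,d,c)
P=cloud(d,c);F=fx(P);z=P[...,2]
m=(z>.049)&(z<.062)&(abs(F[...,0])<25)&(F[...,1]>0)&(F[...,1]<68); print('rib',rect(F[m]))
E
```

```text
t 21.85 q [-0.274  0.36   1.465  0.     1.303  0.701] p [ 0.5969 -0.1236  0.2268] phi -0.9748 F [-0.2 -0.5 -0.1] M [-0.053 -0.056  0.03 ] op 50.3 gf 0.0
knob top [ 0.5915 -0.1234] [  -1.5 -154.2] 26.4 25.5 ang 0.606 713
stop y [-20.1  -9.8   9.3   9.8] fence y [57.9 69.7 70.6]
nut y [-25. -10.]
knob top [ 0.5928 -0.1246] [  -0.4 -155.5] 26.8 22.5 ang 0.396 88
stop y [-21.4 -10.8  10.4  10.7] fence y [54.5 67.3 71.1]
nut y [-25.7  -9.5]
rib (array([-0.75541064, 40.53962109]), 41178.33984375, 12439.201171875, np.float64(1.5792015128665389))
```

View pics/w2.png

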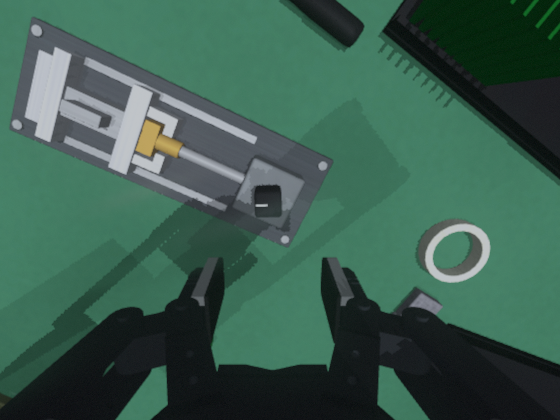

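The wrist view shows the gauge square between the fence (~(55,95)) and the stop (~(130,130)), with the knob at (267,200) at the angle I left it. The gripper is clear.

```bash
python3 -c "
from h import *
print(workorder.sign_off())"
```

```text
the job is handed in; nothing more can be done
None
```

I set the stop to the longer gauge and handed the job in at about 22 s: the gauge is square against the fence, wound in from the open side with the slack taken up, and I estimate the push at 10–18 N from noisy wrist-moment readings; sign-off returned no verdict.

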